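Put the seasonings back on their coasters

TASK

Pick the four seasonings out from among the other things on the worktop and stand each upright on its own coaster, flat inside the raised lip: the pepper mill on the large round coaster, the salt shaker on the small round one, and one of the two nearby red-capped spice jars on each of the two square ones (the row of spice jars at the far left end stays). Knock nothing over, do not drop them, and leave the short tin and the glass candle where they are.

Things in the scene. Friction and masses are not known exactly. Their poses are not given: they have to be found in the camera images.
- large_coaster: the large round coaster: dark wooden saucer, outside diameter 110 mm, fixed to the worktop. Origin at the centre of its underside. Its raised lip is 15 mm wide and stands 10 mm above the worktop; inside is a flat round recess 80 mm across, whose floor is 5 mm above the worktop
- small_coaster: the small round coaster: dark wooden saucer, outside diameter 76 mm, fixed to the worktop. Origin at the centre of its underside. Lip 7 mm wide, 10 mm above the worktop; flat round recess 62 mm across, floor 5 mm above the worktop
- square_coaster_1: one of two identical square coasters: dark wooden tray 80 x 80 mm, fixed to the worktop. Origin at the centre of its underside, x and y parallel to its sides. Lip 10 mm wide, 10 mm above the worktop; flat square recess 60 x 60 mm, floor 5 mm above the worktop. Either spice jar may go on either
- square_coaster_2: one of two identical square coasters: dark wooden tray 80 x 80 mm, fixed to the worktop. Origin at the centre of its underside, x and y parallel to its sides. Lip 10 mm wide, 10 mm above the worktop; flat square recess 60 x 60 mm, floor 5 mm above the worktop. Either spice jar may go on either
- pepper_mill: dark brown wooden pepper mill, upright, the tallest seasoning: 170 mm high, 58 mm across at the foot. Origin at the centre of its underside, z along its axis. Its round head (49 mm across, 123 to 159 mm up, small knob on top) is gripped from above at any yaw. When lifting things, mind the wall shelf over the back of the worktop (beyond about x = 0.63 m, less than 0.6 m up)
- salt_shaker: small glass salt shaker with a grey dome cap, standing upright: 90 mm high, 44 mm diameter up to 66 mm, the cap above it 34 mm across. Origin at the centre of its underside, z along its axis
- spice_jar_1: one of two like glass spice jars with red screw caps, standing upright: 106 mm high, 45 mm diameter all the way up (cap from 85 mm up). Origin at the centre of its underside, z along its axis. (The jars of this kind in the row at the far left end of the worktop, out of reach, are not meant)
- spice_jar_2: one of two like glass spice jars with red screw caps, standing upright: 106 mm high, 45 mm diameter all the way up (cap from 85 mm up). Origin at the centre of its underside, z along its axis. (The jars of this kind in the row at the far left end of the worktop, out of reach, are not meant)
- tomato_tin: bystander: short wide red food tin, 75 mm diameter, 58 mm high; stays where it is. Origin at the centre of its underside
- candle_jar: bystander: clear glass with a pink candle in it, 76 mm diameter, 90 mm high; stays where it is. Origin at the centre of its underside
There are look-alikes about, which are no part of the job. What is shaped like the spice_jar_1 but green is not meant.

How it is judged:
At the end, for the whole second after the job is handed in: Pepper mill in the large round coaster, salt shaker in the small round one, one spice jar in each square one, centres within 15 mm; undersides within 3 mm of the recess floor, upright within 0.12 rad, released, at rest (horizontal distance between pepper_mill and large_coaster below 0.015 m and z of pepper_mill in the frame of large_coaster between 0.002 and 0.008 m and horizontal distance between salt_shaker and small_coaster below 0.015 m and z of salt_shaker in the frame of small_coaster between 0.002 and 0.008 m and (((horizontal distance between spice_jar_1 and square_coaster_1 below 0.015 m and z of spice_jar_1 in the frame of square_coaster_1 between 0.002 and 0.008 m) and (horizontal distance between spice_jar_2 and square_coaster_2 below 0.015 m and z of spice_jar_2 in the frame of square_coaster_2 between 0.002 and 0.008 m)) or ((horizontal distance between spice_jar_1 and square_coaster_2 below 0.015 m and z of spice_jar_1 in the frame of square_coaster_2 between 0.002 and 0.008 m) and (horizontal distance between spice_jar_2 and square_coaster_1 below 0.015 m and z of spice_jar_2 in the frame of square_coaster_1 between 0.002 and 0.008 m))) and angle between each of pepper_mill, salt_shaker, spice_jar_1, spice_jar_2's own z axis and vertical below 0.12 rad and linear speed of each of pepper_mill, salt_shaker, spice_jar_1, spice_jar_2 below 0.02 m/s and angular speed of each of pepper_mill, salt_shaker, spice_jar_1, spice_jar_2 below 0.2 rad/s and contact force between each of pepper_mill, salt_shaker, spice_jar_1, spice_jar_2 and the fingers below 0.05 N); the robot touches nothing.
It fails at once if the tin or the candle is moved by more than 25 mm (distance of any of tomato_tin, candle_jar from where it was at the start of the episode above 0.025 m).
It fails at once if one of the seasonings, the tin or the candle is tipped by more than 0.6 rad (angle between any of pepper_mill, salt_shaker, spice_jar_1, spice_jar_2, tomato_tin, candle_jar's own z axis and vertical above 0.6 rad).
It fails at once if a seasoning is dropped or thrown (moves faster than 1.2 m/s) (linear speed of any of pepper_mill, salt_shaker, spice_jar_1, spice_jar_2 above 1.2 m/s).
It also fails if it takes over 106 s, if anything falls off the work surface, if the arm or the gripper's body presses on something with over 40 N, if the wrist force passes 120 N, or if a joint passes its speed limit or range.

ROBOT

A 7-joint arm with a two-finger parallel gripper is mounted at the origin on a cart in front of the work surface, level with it; the furniture and walls round the work are solid. World frame = base frame: x ahead of the robot, y to its left, z up, the work surface at z = 0. Lengths are in m, angles in rad, forces in N, time in s.
With the tool pointing down it reaches from about 0.4 to 0.85 m from the base axis. Payload 10.4 kg.
Tool frame: the origin (TCP) lies at the very end of the fingers, on their centre line; the grasp point (between the pads) lies r.tcp_to_grasp behind it (r.tcp_to_grasp is the distance from the TCP to the grasp point, in m); z points along the fingers, y is the line along which they close (so a half turn about z gives the same grasp; the last joint's range is limited). The gripper opens to 87 mm and grips with 3 to 60 N. Pads are 19 mm wide; open, the fingers measure 117 mm over their backs; the gripper's body (75 mm by 190 mm) begins 51 mm behind the grasp point.
Start: joints at [1.217, 0.332, -0.065, 1.46, 0.022, 1.35, -0.088], TCP at [0.203, -0.591, 0.223] pointing down, gripper open.
Joint ranges: [-2.6, 2.6], [-0.5, 2.12], [-1.47, 1.34], [0.16, 2.42], [-1.27, 4.41], [0.06, 2.06], [-2.6, 2.6]. Speed limits (rad/s): [2.22, 2.22, 2.79, 2.79, 3.14, 3.14, 3.14].

INTERFACE

Orientations are given as a unit quaternion [x, y, z, w].
In Python, from bench import monitor, cams, ticket, r gives the robot as it stands.
- The arm moves only by the shell command python3 -m crank 'ROWS' [OPENING] [FORCE]. ROWS is a JSON object whose one key "steps" holds a list of rows, each a list of 2 entries, a list of its own where there are three numbers: the shift along the world's x, y, z in units of 25 mm (1.0 is 25 mm), then the turn, a rotation vector about the world's x, y, z in units of 5 degrees (1.0 is 5 degrees). In form: {"steps": [[[x, y, z], [ax, ay, az]], ...]}. A call has 1 to 10 rows; each row shifts and turns the commanded pose from where the row before left it; what a row does not reach is not made up. A row lasts 1/12 s, in which the tool goes at most 41.7 mm and 7.16 degrees, less where a joint would pass 70% of its speed; a pose out of reach is approached as far as the arm can. A call is refused whole if a number of a shift passes 1 or a number of a turn 1, either way. A call with a gripper value outside its range is refused whole. OPENING is the finger opening in mm, from 0 to 87, set as the call begins (- or left out, the last holds). The fingers move at their own pace and stop on an object; FORCE is the grip in N (left out, the last holds). Time passes only in rows, so rows that do not move let the fingers close. It gives the time, the measured TCP pose, the force, the opening and the grip force at its end, in the units of the state.
- monitor.read_state(): the state, without advancing time (a new reading comes with each control period).
- cams.camera(name): name is "scene" or "top"; returns a dict with "pixels" (400x640x3 uint8, blue, green, red), "z_map" (400x640 float32, m along the optical axis (not along the pixel's ray), 0 where there is no reading), "vfov" (degrees; the focal length in pixels is half the picture's height over the tangent of half this angle, whatever the lens; pixels are square), "cx", "cy" (the principal point, pixels), "T" (4x4, takes a point from camera to world coordinates). Camera axes: x right, y up, looking along -z (the intrinsics and any distortion apply to the point x, -y, -z); pixel columns grow to the right and rows downward; lengths in m; the calibration is good to about 2 mm. A picture is of the moment at which its call begins.
- ticket.close_job(): hands the job in; it is judged then, once.
The state is a dict: "time": time; "joint_positions": joint angles; "joint_vel": joint speeds; "joint_torque": joint torques, N m; "ee_pos": TCP position; "eef_rot": TCP orientation; "ft_force": force on the tool from outside, world axes, zero at the start; "torque": the same for the moment, N m; "width": finger opening in m; "grip_force": force on a finger pad.
Only numpy, scipy, OpenCV 4.12 (cv2) and the standard library are available. Lean on these libraries where they do the work, as an engineer would, in place of code of your own. Each camera call takes 0.05 s, during which the arm holds its last target. There are 200 camera calls.

## Working session

There is one attempt and no reset: what is moved stays moved. The work goes in short steps, Python scripts to look and compute and a shell command to move; the robot and the scene stay as the last step left them, time stands still between calls to the robot, and variables do not carry over. Pictures are saved under pics/ and viewed, at most 14 in all, crops included, and the job is handed in when it is done.

```bash
ls; mkdir -p pics; cat > h.py <<'E'
import numpy as np,cv2
from bench import monitor,cams,ticket,r
def world(c):
    d=c["z_map"];h,w=d.shape
    f=h/2/np.tan(np.radians(c["vfov"])/2)
    u,v=np.meshgrid(np.arange(w),np.arange(h))
    P=np.stack([(u-c["cx"])/f*d,-(v-c["cy"])/f*d,-d,np.ones_like(d)],-1)@np.array(c["T"]).T
    P=P[...,:3].copy();P[d==0]=np.nan
    return P
E
python3 - <<'E'
from h import *
for n in("scene","top"):
    c=cams.camera(n);cv2.imwrite(f"pics/{n}0.png",c["pixels"]);np.savez(f"{n}0.npz",p=c["pixels"],P=world(c))
    print(n,{k:v for k,v in c.items() if k not in("pixels","z_map")},c["z_map"].min(),c["z_map"].max())
s=monitor.read_state();print(s,r.tcp_to_grasp)
E
```

```text
pics
scene {'vfov': 43.904960619541036, 'cx': 322.88583886326256, 'cy': 208.0469542040531, 'T': array([[-0.79354771,  0.23911296, -0.55955968, -0.26919557],
       [-0.60849081, -0.30489441,  0.73265158,  0.95799078],
       [ 0.00457987,  0.9218809 ,  0.3874463 ,  0.5645025 ],
       [ 0.        ,  0.        ,  0.        ,  1.        ]])} 0.0 2.9301372
top {'vfov': 49.634709056427745, 'cx': 315.48051843999986, 'cy': 195.49892049860296, 'T': array([[-0.02051575,  0.9948467 , -0.09929328,  0.38236534],
       [-0.99977113, -0.02101652, -0.00399987, -0.00965167],
       [-0.00606606,  0.0991885 ,  0.99505017,  1.11811165],
       [ 0.        ,  0.        ,  0.        ,  1.        ]])} 0.0 2.019515
{'time': 0.1, 'joint_positions': array([ 1.21737592,  0.33282041, -0.06469451,  1.46084914,  0.02159803,
        1.34988409, -0.0884832 ]), 'joint_vel': array([ 0.00127949, -0.00057666, -0.00034406, -0.00234717,  0.00054246,
       -0.00247493,  0.00311711]), 'joint_torque': array([ 2.12837171e-03, -6.24547720e+01,  2.51226209e-02, -3.90719748e+01,
       -6.12803246e-02,  3.64902732e-02,  7.47172180e-05]), 'ee_pos': array([ 0.20289666, -0.59079163,  0.22183006]), 'eef_rot': array([ 9.86348210e-01,  1.64671820e-01, -1.31662790e-04, -6.19015132e-04]), 'ft_force': array([-0.11906349,  0.05341017, -0.50751813]), 'torque': array([ 0.04086404, -0.00821158, -0.00073457]), 'grip_force': 0.0, 'width': 0.08728294053948661} 0.0187
```

View pics/top0.png

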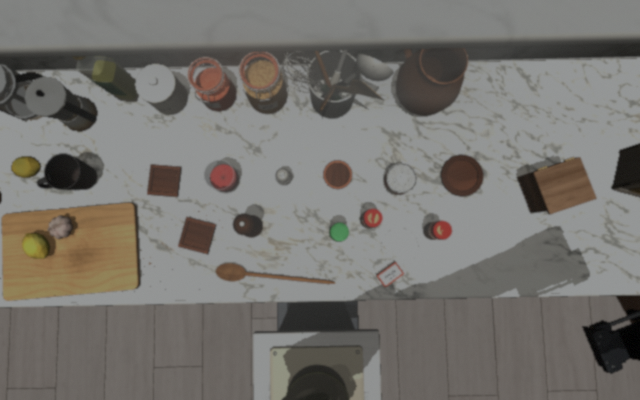

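View pics/scene0.png

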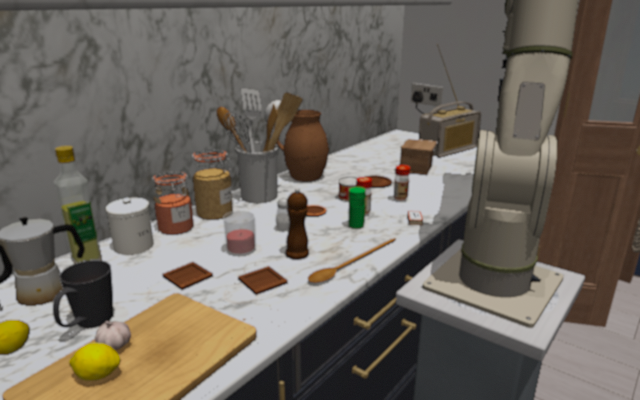

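The top view shows the square coasters at (165,180) and (197,235), the mill at (248,224) and the candle at (223,177). The salt is at (283,175), the small coaster at (338,174), the tin at (400,178) and the large coaster at (462,175). The red jars are at (372,217) and (441,230), with the green decoy at (339,231).

```bash
cat >> h.py <<'E'
def ray(c,u,v,z):
    h,w=c["z_map"].shape;f=h/2/np.tan(np.radians(c["vfov"])/2);T=np.array(c["T"])
    d=T[:3,:3]@np.array([(u-c["cx"])/f,-(v-c["cy"])/f,-1]);o=T[:3,3];return o+d*(z-o[2])/d[2]
E
python3 - <<'E'
from h import *
a=np.load("top0.npz");P=a["P"];p=a["p"].astype(int)
b=np.load("scene0.npz");Q=b["P"].reshape(-1,3);Q=Q[np.isfinite(Q[:,0])]
tp=P[260:290,340:380].reshape(-1,3);print("table z",np.nanmedian(tp[:,2]),[np.nanmedian(P[v-4:v+4,u-4:u+4,2]) for u,v in((40,190),(120,160),(200,130),(300,200),(500,230),(500,100))])
c=cams.camera("top")
for n,u,v,z,w in[("sq1",165,180,.01,22),("sq2",197,235,.01,22),("small",338,174,.01,20),("large",462,175,.01,26)]:
    g=p[v-w:v+w,u-w:u+w].sum(2);m=(g<np.median(p[255:290,345:380].sum(2))*.62).astype(np.uint8)
    k,l,s,cc=cv2.connectedComponentsWithStats(m);i=1+s[1:,4].argmax();x,y=cc[i]
    ys,xs=np.where(l==i);pts=np.array([ray(c,xx+u-w,yy+v-w,z)[:2] for xx,yy in zip(xs,ys)])
    R=cv2.minAreaRect(pts.astype(np.float32)*1000)
    print(n,ray(c,x+u-w,y+v-w,z).round(4),"rect",R,s[i],np.nanmedian(P[v-3:v+3,u-3:u+3],(0,1)))
for n,u,v,H in[("mill",248,224,.17),("salt",283,175,.09),("jarA",372,217,.106),("jarB",441,230,.106),("green",339,231,.106),("tin",400,178,.058),("candle",223,177,.09),("box",389,272,.02)]:
    q=P[v-18:v+18,u-18:u+18].reshape(-1,3);q=q[np.isfinite(q[:,0])];t=q[q[:,2]>q[:,2].max()-.012]
    t2=np.array([cv2.minEnclosingCircle(t[:,:2].astype(np.float32)*1000)],dtype=object)
    x0=(t[:,:2].min(0)+t[:,:2].max(0))/2
    s=Q[(np.hypot(*(Q[:,:2]-x0).T)<.05)&(Q[:,2]>.015)]
    print(n,"zmax",q[:,2].max().round(3),"mid",x0.round(4),t2[0],len(t),"scene",len(s),s.min(0).round(3) if len(s) else 0,s.max(0).round(3) if len(s) else 0)
E
python3 - <<'E'
import cv2
a=cv2.imread('pics/top0.png')[150:285,140:500];cv2.imwrite('pics/c0.png',cv2.resize(a,None,fx=2.2,fy=2.2))
E
```

```text
table z -0.00038772036026313295 [np.float64(5.8132232096497205e-05), np.float64(-0.0004608277175515152), np.float64(-0.00107386312363833), np.float64(-1.2694882890129655e-05), np.float64(-0.0006344400731719269), np.float64(-0.000849424644298713)]
sq1 [0.541  0.3863 0.01  ] rect ((541.0270385742188, 386.1956787109375), (79.6723861694336, 76.96297454833984), 84.02616119384766) [  5   7  33  32 902] [0.54346952 0.38662511 0.00481461]
sq2 [0.3982 0.2998 0.01  ] rect ((398.5833435058594, 299.342041015625), (79.69355010986328, 77.9644546508789), 74.31991577148438) [  4   4  37  37 938] [0.39924188 0.30226792 0.00500095]
small [ 0.5472 -0.0627  0.01  ] rect ((546.4094848632812, -63.268760681152344), (64.66834259033203, 65.31404113769531), 88.69935607910156) [  7   8  26  26 526] [ 0.54947655 -0.063491    0.00490903]
large [ 0.5381 -0.3832  0.01  ] rect ((539.048095703125, -383.91229248046875), (106.4397964477539, 108.10340881347656), 42.68526840209961) [   4    6   44   41 1402] [ 0.54048287 -0.38609151  0.00412457]
mill zmax 0.171 mid [0.418 0.157] [(419.09173583984375, 157.0338897705078) 
[... 468 characters left out ...]
02239990234] 287 scene 497 [ 0.373 -0.318  0.015] [ 0.42  -0.273  0.11 ]
green zmax 0.11 mid [ 0.3968 -0.0587] [(397.8101806640625, -59.173362731933594) 22.133146286010742] 278 scene 614 [ 0.374 -0.083  0.015] [ 0.42  -0.033  0.109]
tin zmax 0.064 mid [ 0.5288 -0.2181] [(528.0758056640625, -218.23223876953125) 37.50563430786133] 637 scene 283 [ 0.498 -0.257  0.015] [ 0.566 -0.181  0.06 ]
candle zmax 0.094 mid [0.5414 0.2252] [(541.6455078125, 226.74966430664062) 38.179222106933594] 143 scene 1211 [0.502 0.187 0.015] [0.583 0.267 0.092]
box zmax 0.023 mid [ 0.2891 -0.1873] [(290.07208251953125, -187.42164611816406) 34.21553039550781] 361 scene 123 [ 0.259 -0.224  0.015] [ 0.323 -0.157  0.021]
```

View pics/c0.png

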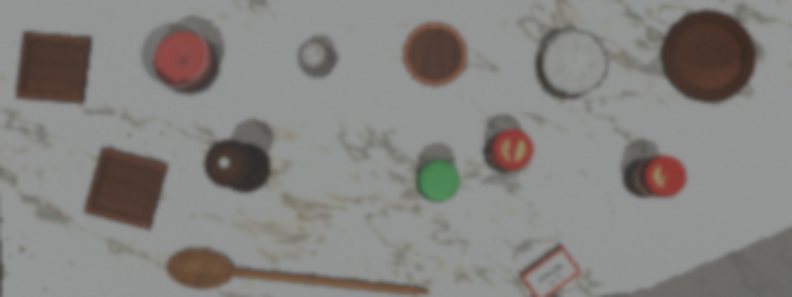

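```bash
python3 -m crank '{"steps":[[[0.65,0.97,0],[0,0,0.4]],[[0.65,0.97,0],[0,0,0.4]],[[0.65,0.97,0],[0,0,0.4]],[[0.65,0.97,0],[0,0,0.4]],[[0.65,0.97,0],[0,0,0.4]],[[0.65,0.97,0],[0,0,0.4]],[[0.65,0.97,0],[0,0,0.4]],[[0.65,0.97,0],[0,0,0.4]],[[0.65,0.97,0],[0,0,0.4]],[[0.65,0.97,0],[0,0,0.4]]]}' 80 20
python3 -m crank '{"steps":[[[0.63,1,-0.5],[0,0,0]],[[0.63,1,-0.5],[0,0,0]],[[0,0,-0.5],[0,0,0]],[[0,0,0],[0,0,0]],[[0,0,0],[0,0,0]]]}'
```

```text
time: 0.98
ee_pos: [0.366, -0.3473, 0.2224]
eef_rot: [0.943, 0.334, -0.0, -0.0]
ft_force: [1.4, 1.1, -0.0]
width: 0.0802
grip_force: 0.0
time: 1.4
ee_pos: [0.3964, -0.2988, 0.1847]
eef_rot: [0.943, 0.333, -0.001, -0.0]
ft_force: [1.3, -0.4, 0.2]
width: 0.0802
grip_force: 0.0
```

```bash
python3 -m crank '{"steps":[[[0,0,-1],[0,0,0]],[[0,0,-1],[0,0,0]],[[0,0,-1],[0,0,0]],[[0,0,-1],[0,0,0]],[[0,0,-0.8],[0,0,0]],[[0,0,-0.47],[0,0,0]],[[0,0,0],[0,0,0]]]}'
python3 -m crank '{"steps":[[[0,0,0],[0,0,0]],[[0,0,0],[0,0,0]],[[0,0,0],[0,0,0]],[[0,0,0],[0,0,0]],[[0,0,0],[0,0,0]],[[0,0,0],[0,0,0]]]}' 35 25
```

```text
time: 1.98
ee_pos: [0.3955, -0.299, 0.0517]
eef_rot: [0.943, 0.333, -0.001, -0.001]
ft_force: [-0.8, 0.4, -0.3]
width: 0.0802
grip_force: 0.0
time: 2.48
ee_pos: [0.3973, -0.2988, 0.0538]
eef_rot: [0.943, 0.333, 0.0, 0.0]
ft_force: [-0.0, -0.4, -0.1]
width: 0.048
grip_force: 0.2
```

```bash
python3 -m crank '{"steps":[[[0,0,0],[0,0,0]],[[0,0,0],[0,0,0]],[[0,0,0],[0,0,0]],[[0,0,0],[0,0,0]]]}' 30 25
python3 -m crank '{"steps":[[[0,0,0.5],[0,0,0]],[[0,0,0.9],[0,0,0]],[[0,0,1],[0,0,0]],[[0,0,1],[0,0,0]],[[0,0,1],[0,0,0]],[[0,0,1],[0,0,0]]]}'
```

```text
time: 2.82
ee_pos: [0.3973, -0.2988, 0.0537]
eef_rot: [0.943, 0.333, 0.0, 0.0]
ft_force: [-0.6, 0.1, 5.6]
width: 0.0437
grip_force: 25.0
time: 3.32
ee_pos: [0.3966, -0.2982, 0.1891]
eef_rot: [0.943, 0.333, -0.0, -0.0]
ft_force: [1.4, -0.2, -1.1]
width: 0.0441
grip_force: 25.0
```

```bash
python3 -m crank '{"steps":[[[0.1,0.45,0],[0,0,0]],[[0.1,0.5,0],[0,0,0]],[[0.2,0.95,0],[0,0,0]],[[0.2,0.95,0],[0,0,0]],[[0.2,0.95,0],[0,0,0]],[[0.2,0.95,0],[0,0,0]],[[0.2,0.95,0],[0,0,0]],[[0.2,0.95,0],[0,0,0]],[[0.2,0.95,0],[0,0,0]],[[0.2,0.95,0],[0,0,0]]]}'
python3 -m crank '{"steps":[[[0.2,0.95,0],[0,0,0]],[[0.2,0.95,0],[0,0,0]],[[0.2,0.95,0],[0,0,0]],[[0.2,0.95,0],[0,0,0]],[[0.2,0.95,0],[0,0,0]],[[0.2,0.95,0],[0,0,0]],[[0.2,0.95,0],[0,0,0]],[[0.2,0.95,0],[0,0,0]],[[0.2,0.95,0],[0,0,0]],[[0.2,0.95,0],[0,0,0]]]}'
python3 -m crank '{"steps":[[[0.2,0.95,0],[0,0,0]],[[0.2,0.95,0],[0,0,0]],[[0.2,0.95,0],[0,0,0]],[[0.2,0.95,0],[0,0,0]],[[0.2,0.95,0],[0,0,0]],[[0.2,0.95,0],[0,0,0]],[[0.2,0.95,0],[0,0,0]],[[0.2,0.95,0],[0,0,0]],[[0.1,0.5,0],[0,0,0]],[[0.1,0.35,0],[0,0,0]]]}'
python3 -m crank '{"steps":[[[0,0,0],[0,0,0]],[[0,0,0],[0,0,0]]]}'; python3 -c "
from h import *
print(monitor.read_state()['joint_positions'])
c=cams.camera('scene');cv2.imwrite('pics/s1.png',c['pixels'])"
```

```text
time: 4.15
ee_pos: [0.441, -0.0826, 0.1867]
eef_rot: [0.943, 0.334, -0.001, -0.001]
ft_force: [1.1, 0.0, -1.0]
width: 0.0441
grip_force: 25.0
time: 4.98
ee_pos: [0.4906, 0.1544, 0.1867]
eef_rot: [0.943, 0.334, -0.001, -0.0]
ft_force: [0.3, 0.2, -0.6]
width: 0.0439
grip_force: 25.0
time: 5.82
ee_pos: [0.5347, 0.3664, 0.1863]
eef_rot: [0.942, 0.335, -0.002, -0.0]
ft_force: [-0.9, 0.2, -1.3]
width: 0.0439
grip_force: 25.0
time: 5.98
ee_pos: [0.5362, 0.3638, 0.1873]
eef_rot: [0.943, 0.334, -0.001, 0.0]
ft_force: [0.8, -0.6, -1.5]
width: 0.0439
grip_force: 25.0
[-0.10054953  0.5230223  -0.79985414  1.4074221   0.37390038  1.36847766
 -1.79811628]
```

View pics/s1.png

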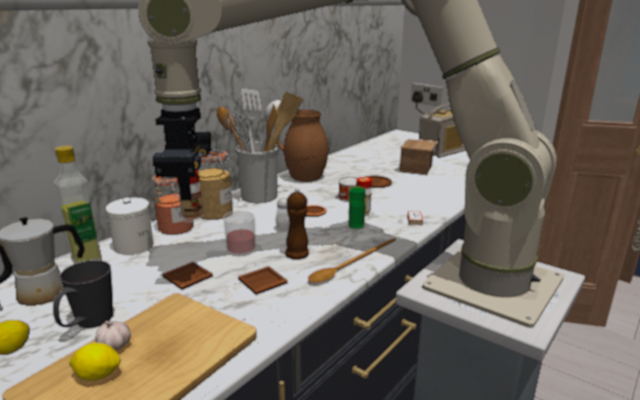

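The picture shows the jar held upright in the gripper near (190,195), just short of square coaster 1 at (188,274).

```bash
python3 -m crank '{"steps":[[[0.12,0.45,0],[0,0,0]],[[0.11,0.46,0],[0,0,0]],[[0,0,-1],[0,0,0]],[[0,0,-1],[0,0,0]],[[0,0,-1],[0,0,0]],[[0,0,-1],[0,0,0]],[[0,0,0],[0,0,0]],[[0,0,0],[0,0,0]]]}'
```

```text
time: 6.7
ee_pos: [0.5426, 0.385, 0.0878]
eef_rot: [0.943, 0.333, -0.001, 0.001]
ft_force: [-0.1, 0.6, 0.3]
width: 0.0441
grip_force: 25.0
```

```bash
python3 -m crank '{"steps":[[[0,0.05,-0.5],[0,0,0]],[[0,0,-0.4],[0,0,0]],[[0,0,-0.2],[0,0,0]],[[0,0,0],[0,0,0]],[[0,0,0],[0,0,0]]]}'
```

```text
time: 7.12
ee_pos: [0.5427, 0.3879, 0.0608]
eef_rot: [0.943, 0.333, -0.0, 0.0]
ft_force: [-0.3, 0.2, -1.2]
width: 0.0441
grip_force: 25.0
```

```bash
python3 -m crank '{"steps":[[[0,0,-0.06],[0,0,0]],[[0,0,0],[0,0,0]],[[0,0,0],[0,0,0]]]}'
python3 -m crank '{"steps":[[[0,0,0],[0,0,0]],[[0,0,0],[0,0,0]],[[0,0,0],[0,0,0]],[[0,0,0],[0,0,0]],[[0,0,0],[0,0,0]],[[0,0,0],[0,0,0]]]}' 75 25
python3 -m crank '{"steps":[[[0,0,0.5],[0,0,0]],[[0,0,1],[0,0,0]],[[0,0,1],[0,0,0]],[[0,0,1],[0,0,0]],[[0,0,1],[0,0,0]],[[0,0,0.5],[0,0,0]],[[0,0,0],[0,0,0]]]}'
```

```text
time: 7.37
ee_pos: [0.5429, 0.388, 0.0597]
eef_rot: [0.943, 0.333, 0.0, -0.0]
ft_force: [0.0, -0.3, -1.7]
width: 0.0439
grip_force: 25.0
time: 7.87
ee_pos: [0.5428, 0.3879, 0.0594]
eef_rot: [0.943, 0.333, 0.0, 0.0]
ft_force: [0.1, 0.3, -0.4]
width: 0.0723
grip_force: 0.0
time: 8.45
ee_pos: [0.5437, 0.3891, 0.1884]
eef_rot: [0.943, 0.333, 0.003, -0.001]
ft_force: [0.6, -0.6, -0.1]
width: 0.0749
grip_force: 0.0
```

```bash
python3 -m crank '{"steps":[[[-0.5,-0.92,0.3],[0,0,0]],[[-0.5,-0.92,0.3],[0,0,0]],[[-0.5,-0.92,0],[0,0,0]],[[-0.5,-0.92,0],[0,0,0]],[[-0.5,-0.92,0],[0,0,0]],[[-0.5,-0.92,0],[0,0,0]],[[-0.5,-0.92,0],[0,0,0]],[[-0.5,-0.92,0],[0,0,0]],[[-0.5,-0.92,0],[0,0,0]],[[-0.5,-0.92,0],[0,0,0]]]}' 82 25
python3 -m crank '{"steps":[[[0,0,0],[0,0,0]],[[0,0,0],[0,0,0]]]}'; python3 -c "
from h import *
c=cams.camera('scene');P=world(c).reshape(-1,3);P=P[np.isfinite(P[:,0])]
for lo,hi in((.02,.09),(.125,.155)):
  s=P[(abs(P[:,0]-.42)<.05)&(abs(P[:,1]-.158)<.05)&(P[:,2]>lo)&(P[:,2]<hi)]
  print(s[:,:2].min(0),s[:,:2].max(0))
q=P[(abs(P[:,0]-.541)<.06)&(abs(P[:,1]-.386)<.06)&(P[:,2]>.08)&(P[:,2]<.13)];print(q.min(0),q.max(0))
"
```

```text
time: 9.28
ee_pos: [0.4166, 0.1565, 0.1983]
eef_rot: [0.943, 0.333, -0.001, -0.0]
ft_force: [-0.1, 0.2, 0.5]
width: 0.082
grip_force: 0.0
time: 9.45
ee_pos: [0.4174, 0.1563, 0.1988]
eef_rot: [0.943, 0.332, -0.0, 0.001]
ft_force: [0.1, -0.0, 0.0]
width: 0.0818
grip_force: 0.0
[0.39139813 0.14440942] [0.4407351  0.18950754]
[0.39203914 0.14109408] [0.4355207  0.18358402]
[0.51791265 0.36688754 0.0800767 ] [0.56304534 0.41017494 0.11366607]
```

```bash
python3 -m crank '{"steps":[[[0.02,0.06,-0.5],[0,0,0]],[[0,0,-1],[0,0,0]],[[0,0,-1],[0,0,0]],[[0,0,-0.57],[0,0,0]],[[0,0,0],[0,0,0]]]}'
python3 -m crank '{"steps":[[[0,0,0],[0,0,0]],[[0,0,0],[0,0,0]],[[0,0,0],[0,0,0]],[[0,0,0],[0,0,0]],[[0,0,0],[0,0,0]],[[0,0,0],[0,0,0]],[[0,0,0],[0,0,0]],[[0,0,0],[0,0,0]],[[0,0,0],[0,0,0]]]}' 38 40
```

```text
time: 9.92
ee_pos: [0.4164, 0.16, 0.1195]
eef_rot: [0.942, 0.334, -0.002, -0.001]
ft_force: [-0.9, -0.9, -0.1]
width: 0.0821
grip_force: 0.0
time: 10.67
ee_pos: [0.4188, 0.1594, 0.123]
eef_rot: [0.943, 0.333, 0.001, 0.0]
ft_force: [1.0, -1.7, 4.6]
width: 0.0461
grip_force: 40.0
```

```bash
python3 -m crank '{"steps":[[[0,0,0.4],[0,0,0]],[[0,0,0.8],[0,0,0]],[[0,0,1],[0,0,0]],[[0,0,1],[0,0,0]],[[0,0,1],[0,0,0]],[[0,0,0.8],[0,0,0]],[[0,0,0.3],[0,0,0]],[[0,0,0],[0,0,0]]]}'
python3 -m crank '{"steps":[[[0.06,-0.3,0],[0,0,0]],[[0.14,-0.6,0],[0,0,0]],[[0.2,-0.9,0],[0,0,0]],[[0.2,-0.9,0],[0,0,0]],[[0.2,-0.9,0],[0,0,0]],[[0.2,-0.9,0],[0,0,0]],[[0.2,-0.9,0],[0,0,0]],[[0.2,-0.9,0],[0,0,0]],[[0.2,-0.9,0],[0,0,0]],[[0.2,-0.9,0],[0,0,0]]]}'
python3 -m crank '{"steps":[[[0.2,-0.9,0],[0,0,0]],[[0.2,-0.9,0],[0,0,0]],[[0.2,-0.9,0],[0,0,0]],[[0.2,-0.9,0],[0,0,0]],[[0.2,-0.9,0],[0,0,0]],[[0.2,-0.9,0],[0,0,0]],[[0.2,-0.9,0],[0,0,0]],[[0.2,-0.9,0],[0,0,0]],[[0.2,-0.9,0],[0,0,0]],[[0.2,-0.9,0],[0,0,0]]]}'
python3 -m crank '{"steps":[[[0.2,-0.9,0],[0,0,0]],[[0.2,-0.9,0],[0,0,0]],[[0.2,-0.9,0],[0,0,0]],[[0.14,-0.6,0],[0,0,0]],[[0.06,-0.3,0],[0,0,0]],[[0,0,0],[0,0,0]],[[0,0,0],[0,0,0]]]}'
```

```text
time: 11.33
ee_pos: [0.4188, 0.1598, 0.2566]
eef_rot: [0.943, 0.334, 0.001, 0.0]
ft_force: [0.5, -0.1, -2.6]
width: 0.0464
grip_force: 40.0
time: 12.17
ee_pos: [0.4623, -0.0448, 0.2531]
eef_rot: [0.943, 0.333, -0.001, -0.001]
ft_force: [0.9, 0.1, -1.9]
width: 0.0468
grip_force: 40.0
time: 13.0
ee_pos: [0.5122, -0.2695, 0.2526]
eef_rot: [0.943, 0.333, -0.001, -0.001]
ft_force: [0.6, -0.1, -1.2]
width: 0.0467
grip_force: 40.0
time: 13.58
ee_pos: [0.5329, -0.3573, 0.2537]
eef_rot: [0.943, 0.334, -0.0, -0.001]
ft_force: [-0.2, 1.4, -1.0]
width: 0.0461
grip_force: 40.0
```

```bash
python3 -m crank '{"steps":[[[0.12,-0.53,0],[0,0,0]],[[0.12,-0.54,0],[0,0,0]],[[0,0,-0.7],[0,0,0]],[[0,0,-1],[0,0,0]],[[0,0,-1],[0,0,0]],[[0,0,-1],[0,0,0]],[[0,0,-0.5],[0,0,0]],[[0,0,0],[0,0,0]],[[0,0,0],[0,0,0]]]}'; python3 -c "
from h import *
for n in('scene','top'):
  c=cams.camera(n);P=world(c).reshape(-1,3);P=P[np.isfinite(P[:,0])]
  s=P[(abs(P[:,0]-.54)<.045)&(abs(P[:,1]+.384)<.045)&(P[:,2]>.015)&(P[:,2]<.10)];print(n,len(s),s.min(0),s.max(0))
cc=cams.camera('scene')['pixels'];cv2.imwrite('pics/s2.png',cc)
"
```

```text
time: 14.33
ee_pos: [0.5394, -0.3841, 0.1505]
eef_rot: [0.943, 0.334, 0.0, -0.0]
ft_force: [0.3, 0.3, -0.9]
width: 0.0464
grip_force: 40.0
scene 344 [ 0.50894062 -0.39709523  0.02752264] [ 0.5622097  -0.34727312  0.09993877]
top 85 [ 0.5122414  -0.37452776  0.01506743] [ 0.56708762 -0.34147698  0.08656664]
```

View pics/s2.png

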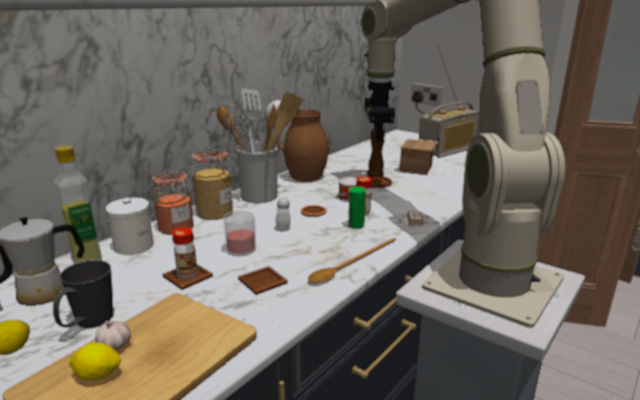

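Picture: jar stands on the near-left coaster (187,258); mill hangs above the large coaster at (378,165). I'll check its tilt.

```bash
python3 -c "
from h import *
b=np.load('scene0.npz')['P'].reshape(-1,3)
P=world(cams.camera('scene')).reshape(-1,3)
T=world(cams.camera('top')).reshape(-1,3);a=np.load('top0.npz')['P'].reshape(-1,3)
for n,Q,x,y,z0 in(('s before',b,.4188,.1594,0),('s now',P,.5394,-.3841,.0275),('t now',T,.5394,-.3841,.0275),('t before',a,.4188,.1594,0)):
  for z in(.012,.03,.05,.07,.09,.11):
    s=Q[(abs(Q[:,0]-x)<.05)&(abs(Q[:,1]-y)<.05)&(abs(Q[:,2]-z-z0)<.01)]
    if len(s):print(n,z,len(s),(s.min(0)[:2]-[x,y]).round(4),(s.max(0)[:2]-[x,y]).round(4),(np.median(s,0)[:2]-[x,y]).round(4))
"
```

```text
s before 0.012 208 [-0.044  -0.0419] [0.0496 0.0481] [-0.0168  0.0197]
s before 0.03 157 [-0.0287 -0.011 ] [0.0192 0.0292] [-0.0158  0.0192]
s before 0.05 189 [-0.0288 -0.016 ] [0.0176 0.0281] [-0.0161  0.0179]
s before 0.07 152 [-0.023  -0.0134] [0.0176 0.023 ] [-0.0123  0.0143]
s before 0.09 122 [-0.0209 -0.0097] [0.0129 0.0222] [-0.0128  0.0121]
s before 0.11 136 [-0.0243 -0.0106] [0.0142 0.0235] [-0.0146  0.0145]
s now 0.012 104 [-0.0292 -0.0113] [0.0278 0.0319] [-0.0111  0.0206]
s now 0.03 95 [-0.0283 -0.0153] [0.0288 0.0294] [-0.0133  0.0212]
s now 0.05 97 [-0.0261 -0.0104] [0.0192 0.0313] [-0.011   0.0188]
s now 0.07 84 [-0.0236 -0.0116] [0.0189 0.0298] [-0.009   0.0148]
s now 0.09 68 [-0.0198 -0.0074] [0.0145 0.02  ] [-0.0086  0.0134]
s now 0.11 78 [-0.025 -0.008] [0.0149 0.026 ] [-0.011  0.016]
t now 0.012 57 [-0.0279  0.0078] [0.0279 0.031 ] [0.0048 0.0235]
t now 0.03 8 [0.0077 0.0187] [0.021 0.027] [0.0128 0.0242]
t now 0.05 18 [0.0076 0.0123] [0.0239 0.0266] [0.015  0.0212]
t before 0.012 178 [-0.0499 -0.0489] [0.0495 0.0496] [-0.0103 -0.0162]
t before 0.03 17 [-0.0264 -0.025 ] [0.0233 0.0077] [-0.007  -0.0196]
t before 0.05 73 [-0.0266 -0.0253] [0.0255 0.0124] [-0.005  -0.0166]
t before 0.07 30 [-0.0219 -0.0207] [ 0.0143 -0.0016] [-0.0065 -0.0169]
t before 0.11 11 [-0.0225 -0.0242] [ 0.014  -0.0076] [-0.0044 -0.0215]
```

```bash
python3 -m crank '{"steps":[[[0,0,-0.4],[0,0,0]],[[0,0,-0.3],[0,0,0]],[[0,0,-0.16],[0,0,0]],[[0,0,-0.04],[0,0,0]],[[0,0,0],[0,0,0]],[[0,0,0],[0,0,0]]]}'
```

```text
time: 15.08
ee_pos: [0.5393, -0.3848, 0.1279]
eef_rot: [0.943, 0.333, 0.0, 0.0]
ft_force: [-0.6, 1.9, 5.5]
width: 0.0464
grip_force: 40.0
```

```bash
python3 -m crank '{"steps":[[[0,0,0],[0,0,0]],[[0,0,0],[0,0,0]],[[0,0,0],[0,0,0]],[[0,0,0],[0,0,0]],[[0,0,0],[0,0,0]],[[0,0,0],[0,0,0]]]}' 75 25
python3 -m crank '{"steps":[[[0,0,0.5],[0,0,0]],[[0,0,1],[0,0,0]],[[0,0,1],[0,0,0]],[[0,0,0.7],[0,0,0]],[[0,0,0],[0,0,0]]]}'
python3 -m crank '{"steps":[[[-0.44,0.98,0],[0,0,0]],[[-0.44,0.98,0],[0,0,0]],[[-0.44,0.98,0],[0,0,0]],[[-0.44,0.98,0],[0,0,0]],[[-0.44,0.98,0],[0,0,0]],[[-0.44,0.98,0],[0,0,0]],[[-0.44,0.98,0],[0,0,0]],[[-0.44,0.98,0],[0,0,0]],[[-0.44,0.98,0],[0,0,0]],[[-0.44,0.98,0],[0,0,0]]]}' 70
python3 -m crank '{"steps":[[[0,0,0],[0,0,0]],[[0,0,0],[0,0,0]]]}'
python3 -c "
from h import *
P=world(cams.camera('scene')).reshape(-1,3)
for z in(.012,.03,.05,.09,.11,.145):
    s=P[(abs(P[:,0]-.5394)<.05)&(abs(P[:,1]+.3841)<.05)&(abs(P[:,2]-z-.005)<.01)]
    print(z,len(s),(s.min(0)[:2]-[.5394,-.3841]).round(4),(s.max(0)[:2]-[.5394,-.3841]).round(4))
"
```

```text
time: 15.58
ee_pos: [0.5392, -0.3848, 0.1274]
eef_rot: [0.943, 0.333, -0.0, -0.0]
ft_force: [-0.4, 0.3, -1.1]
width: 0.0734
grip_force: 0.0
time: 16.0
ee_pos: [0.541, -0.3857, 0.2134]
eef_rot: [0.943, 0.333, 0.002, 0.003]
ft_force: [0.5, 0.4, 0.2]
width: 0.0749
grip_force: 0.0
time: 16.83
ee_pos: [0.4285, -0.1387, 0.2078]
eef_rot: [0.943, 0.333, -0.0, 0.0]
ft_force: [-0.5, 1.1, 0.6]
width: 0.0701
grip_force: 0.0
time: 17.0
ee_pos: [0.4291, -0.1391, 0.2082]
eef_rot: [0.942, 0.334, 0.0, 0.001]
ft_force: [-0.3, -0.7, 0.4]
width: 0.0696
grip_force: 0.0
0.012 148 [-0.0497 -0.0497] [0.0469 0.0491]
0.03 88 [-0.031  -0.0158] [0.0165 0.0313]
0.05 97 [-0.0272 -0.0122] [0.0203 0.0293]
0.09 68 [-0.0207 -0.0078] [0.0105 0.0242]
0.11 79 [-0.0257 -0.0111] [0.0179 0.0277]
0.145 93 [-0.0281 -0.0179] [0.0162 0.0261]
```

Mill is standing well. Next jar A: descend 0.208→0.053.

```bash
python3 -m crank '{"steps":[[[0,0,-1],[0,0,0]],[[0,0,-1],[0,0,0]],[[0,0,-1],[0,0,0]],[[0,0,-1],[0,0,0]],[[0,0,-1],[0,0,0]],[[0,0,-0.8],[0,0,0]],[[0,0,-0.4],[0,0,0]],[[0,0,0],[0,0,0]]]}'
python3 -m crank '{"steps":[[[0,0,0],[0,0,0]],[[0,0,0],[0,0,0]],[[0,0,0],[0,0,0]],[[0,0,0],[0,0,0]],[[0,0,0],[0,0,0]],[[0,0,0],[0,0,0]],[[0,0,0],[0,0,0]],[[0,0,0],[0,0,0]],[[0,0,0],[0,0,0]]]}' 30 25
python3 -m crank '{"steps":[[[0,0,0.5],[0,0,0]],[[0,0,0.9],[0,0,0]],[[0,0,1],[0,0,0]],[[0,0,1],[0,0,0]],[[0,0,1],[0,0,0]],[[0,0,1],[0,0,0]],[[0,0,0],[0,0,0]]]}'
```

```text
time: 17.72
ee_pos: [0.4281, -0.1401, 0.0506]
eef_rot: [0.943, 0.333, -0.001, -0.001]
ft_force: [-0.2, -0.2, 0.3]
width: 0.0699
grip_force: 0.0
time: 18.47
ee_pos: [0.4298, -0.1401, 0.0533]
eef_rot: [0.943, 0.333, 0.0, 0.001]
ft_force: [-0.0, -0.3, 6.6]
width: 0.0436
grip_force: 25.0
time: 19.05
ee_pos: [0.4313, -0.1403, 0.1921]
eef_rot: [0.943, 0.333, 0.002, 0.002]
ft_force: [1.1, 0.4, -0.2]
width: 0.0439
grip_force: 25.0
```

```bash
python3 -m crank '{"steps":[[[0,0.45,0],[0,0,0]],[[-0.07,0.9,0],[0,0,0]],[[-0.07,0.9,0],[0,0,0]],[[-0.07,0.9,0],[0,0,0]],[[-0.07,0.9,0],[0,0,0]],[[-0.07,0.9,0],[0,0,0]],[[-0.07,0.9,0],[0,0,0]],[[-0.07,0.9,0],[0,0,0]],[[-0.07,0.9,0],[0,0,0]],[[-0.07,0.9,0],[0,0,0]]]}'
python3 -m crank '{"steps":[[[-0.07,0.9,0],[0,0,0]],[[-0.07,0.9,0],[0,0,0]],[[-0.07,0.9,0],[0,0,0]],[[-0.07,0.9,0],[0,0,0]],[[-0.07,0.9,0],[0,0,0]],[[-0.07,0.9,0],[0,0,0]],[[-0.07,0.9,0],[0,0,0]],[[-0.07,0.9,0],[0,0,0]],[[-0.07,0.9,0],[0,0,0]],[[0,0.5,0],[0,0,0]]]}'
python3 -m crank '{"steps":[[[0,0.43,0],[0,0,0]],[[0,0,0],[0,0,0]],[[0,0,0],[0,0,0]]]}'
```

```text
time: 19.88
ee_pos: [0.4121, 0.0756, 0.1862]
eef_rot: [0.943, 0.334, -0.001, -0.0]
ft_force: [0.9, 0.1, -1.4]
width: 0.0441
grip_force: 25.0
time: 20.72
ee_pos: [0.3954, 0.2916, 0.1863]
eef_rot: [0.942, 0.335, -0.001, -0.001]
ft_force: [-0.2, 0.4, -1.9]
width: 0.044
grip_force: 25.0
time: 20.97
ee_pos: [0.3964, 0.3, 0.1864]
eef_rot: [0.942, 0.334, -0.001, -0.0]
ft_force: [0.4, 0.5, -0.8]
width: 0.0441
grip_force: 25.0
```

```bash
python3 -m crank '{"steps":[[[0.1,0,-0.6],[0,0,0]],[[0,0,-1],[0,0,0]],[[0,0,-1],[0,0,0]],[[0,0,-1],[0,0,0]],[[0,0,-0.7],[0,0,0]],[[0,0,-0.4],[0,0,0]],[[0,0,-0.15],[0,0,0]],[[0,0,-0.1],[0,0,0]],[[0,0,0],[0,0,0]],[[0,0,0],[0,0,0]]]}'
```

```text
time: 21.8
ee_pos: [0.4008, 0.2999, 0.0647]
eef_rot: [0.943, 0.333, 0.001, -0.0]
ft_force: [0.6, -0.4, -0.9]
width: 0.0439
grip_force: 25.0
```

```bash
python3 -m crank '{"steps":[[[-0.04,0,-0.12],[0,0,0]],[[0,0,-0.1],[0,0,0]],[[0,0,0],[0,0,0]],[[0,0,0],[0,0,0]]]}'
python3 -m crank '{"steps":[[[0,0,0],[0,0,0]],[[0,0,0],[0,0,0]],[[0,0,0],[0,0,0]],[[0,0,0],[0,0,0]],[[0,0,0],[0,0,0]],[[0,0,0],[0,0,0]]]}' 75 25
python3 -m crank '{"steps":[[[0,0,0.5],[0,0,0]],[[0,0,1],[0,0,0]],[[0,0,1],[0,0,0]],[[0,0,1],[0,0,0]],[[0,0,1],[0,0,0]],[[0,0,0],[0,0,0]]]}'
```

```text
time: 22.13
ee_pos: [0.3993, 0.2996, 0.0584]
eef_rot: [0.943, 0.333, 0.0, 0.0]
ft_force: [0.1, 0.1, -0.7]
width: 0.0441
grip_force: 25.0
time: 22.63
ee_pos: [0.3993, 0.2996, 0.0584]
eef_rot: [0.943, 0.333, 0.0, 0.0]
ft_force: [0.8, -0.2, -0.2]
width: 0.0725
grip_force: 0.0
time: 23.13
ee_pos: [0.4007, 0.3016, 0.1761]
eef_rot: [0.943, 0.334, 0.003, -0.0]
ft_force: [0.9, 1.6, 0.5]
width: 0.0754
grip_force: 0.0
```

```bash
python3 -m crank '{"steps":[[[0.56,-0.91,0],[0,0,0]],[[0.56,-0.91,0],[0,0,0]],[[0.56,-0.91,0],[0,0,0]],[[0.56,-0.91,0],[0,0,0]],[[0.56,-0.91,0],[0,0,0]],[[0.56,-0.91,0],[0,0,0]],[[0.56,-0.91,0],[0,0,0]],[[0.56,-0.91,0],[0,0,0]],[[0.56,-0.91,0],[0,0,0]],[[0.56,-0.91,0],[0,0,0]]]}' 75
python3 -m crank '{"steps":[[[0,0,0],[0,0,0]],[[0,0,0],[0,0,0]]]}'
python3 -c "
from h import *
P=world(cams.camera('scene')).reshape(-1,3)
for n,x,y in(('salt',.539,.0745),('jar1',.5428,.388),('jar2',.3993,.2996),('candle',.5414,.226),('jarA0',.429,-.139)):
    s=P[(abs(P[:,0]-x)<.05)&(abs(P[:,1]-y)<.05)&(P[:,2]>.02)&(P[:,2]<.125)]
    if len(s):print(n,len(s),(s.min(0)-[x,y,0]).round(4),(s.max(0)-[x,y,0]).round(4))
c=cams.camera('scene');cv2.imwrite('pics/s3.png',c['pixels'])
"
```

```text
time: 23.97
ee_pos: [0.5398, 0.071, 0.1715]
eef_rot: [0.943, 0.334, 0.0, 0.0]
ft_force: [0.1, 0.3, -0.3]
width: 0.075
grip_force: 0.0
time: 24.13
ee_pos: [0.5397, 0.0708, 0.171]
eef_rot: [0.943, 0.332, -0.0, -0.0]
ft_force: [0.2, 1.3, -0.8]
width: 0.0751
grip_force: 0.0
salt 375 [-0.0212 -0.0156  0.02  ] [0.0149 0.0223 0.0899]
jar1 978 [-0.0275 -0.0219  0.0201] [0.0206 0.0245 0.1136]
jar2 986 [-0.0251 -0.0216  0.02  ] [0.0197 0.0249 0.1136]
candle 1079 [-0.0409 -0.0396  0.0201] [0.0396 0.0391 0.092 ]
```

View pics/s3.png

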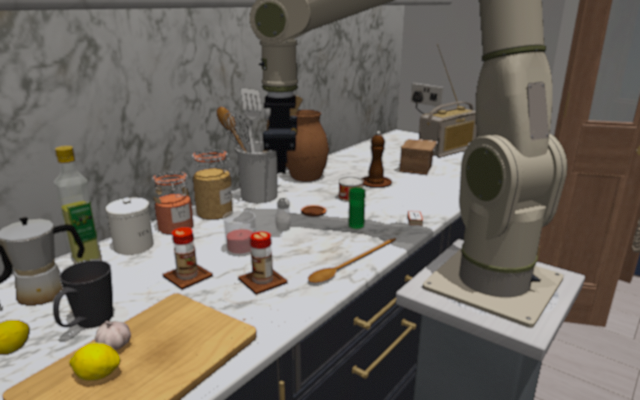

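Both jars stand in their square coasters at (187,258) and (262,265), and the mill is on its coaster at (377,165). Next is the salt at (283,213).

```bash
python3 -m crank '{"steps":[[[0,0.15,-0.6],[0,0,0]],[[0,0,-0.8],[0,0,0]],[[0,0,-1],[0,0,0]],[[0,0,-1],[0,0,0]],[[0,0,-1],[0,0,0]],[[0,0,-0.8],[0,0,0]],[[0,0,-0.48],[0,0,0]],[[0,0,0],[0,0,0]]]}'
python3 -m crank '{"steps":[[[0,0,0],[0,0,0]],[[0,0,0],[0,0,0]],[[0,0,0],[0,0,0]],[[0,0,0],[0,0,0]],[[0,0,0],[0,0,0]],[[0,0,0],[0,0,0]],[[0,0,0],[0,0,0]],[[0,0,0],[0,0,0]],[[0,0,0],[0,0,0]]]}' 30 25
python3 -m crank '{"steps":[[[0,0,0.5],[0,0,0]],[[0,0,1],[0,0,0]],[[0,0,1],[0,0,0]],[[0,0,0.5],[0,0,0]],[[0,0,0],[0,0,0]]]}'
```

```text
time: 24.9
ee_pos: [0.5374, 0.0766, 0.0269]
eef_rot: [0.942, 0.334, -0.002, -0.001]
ft_force: [-0.4, -0.6, 0.8]
width: 0.0748
grip_force: 0.0
time: 25.65
ee_pos: [0.5397, 0.0757, 0.0293]
eef_rot: [0.943, 0.333, 0.0, 0.0]
ft_force: [-0.5, -1.0, 5.8]
width: 0.0406
grip_force: 25.0
time: 26.07
ee_pos: [0.5408, 0.0764, 0.1068]
eef_rot: [0.943, 0.333, 0.002, 0.001]
ft_force: [0.6, -0.2, -2.0]
width: 0.0409
grip_force: 25.0
```

```bash
python3 -m crank '{"steps":[[[0,-0.4,0],[0,0,0]],[[0.05,-0.8,0],[0,0,0]],[[0.05,-0.9,0],[0,0,0]],[[0.05,-0.9,0],[0,0,0]],[[0.05,-0.9,0],[0,0,0]],[[0.05,-0.9,0],[0,0,0]],[[0.03,-0.5,0],[0,0,0]],[[0,-0.25,0],[0,0,0]],[[0,0,0],[0,0,0]],[[0,0,0],[0,0,0]]]}'
python3 -c "
from h import *
P=world(cams.camera('scene')).reshape(-1,3)
s=P[(abs(P[:,0]-.547)<.05)&(abs(P[:,1]+.063)<.05)&(P[:,2]>.05)&(P[:,2]<.095)]
print(len(s),(s.min(0)-[.547,-.063,0]).round(4),(s.max(0)-[.547,-.063,0]).round(4))
s=P[(abs(P[:,0]-.547)<.05)&(abs(P[:,1]+.063)<.05)&(P[:,2]>.006)&(P[:,2]<.03)]
print(len(s),(s.min(0)-[.547,-.063,0]).round(4),(s.max(0)-[.547,-.063,0]).round(4))
"
```

```text
time: 26.9
ee_pos: [0.5459, -0.0619, 0.1034]
eef_rot: [0.943, 0.334, -0.0, -0.0]
ft_force: [0.2, 0.9, -0.5]
width: 0.0406
grip_force: 25.0
88 [-0.0217 -0.0105  0.0747] [0.0107 0.0231 0.0947]
147 [-0.0375 -0.0407  0.006 ] [0.0376 0.0371 0.0127]
```

```bash
python3 -m crank '{"steps":[[[0.04,-0.07,-0.5],[0,0,0]],[[0,0,-0.8],[0,0,0]],[[0,0,-0.7],[0,0,0]],[[0,0,-0.4],[0,0,0]],[[0,0,-0.2],[0,0,0]],[[0,0,-0.1],[0,0,0]],[[0,0,0],[0,0,0]],[[0,0,0],[0,0,0]]]}'
```

```text
time: 27.62
ee_pos: [0.5478, -0.0644, 0.037]
eef_rot: [0.943, 0.334, 0.0, 0.0]
ft_force: [-0.0, -0.1, 0.2]
width: 0.0406
grip_force: 25.0
```

```bash
python3 -m crank '{"steps":[[[0,0,-0.07],[0,0,0]],[[0,0,-0.03],[0,0,0]],[[0,0,0],[0,0,0]],[[0,0,0],[0,0,0]]]}'
python3 -m crank '{"steps":[[[0,0,0],[0,0,0]],[[0,0,0],[0,0,0]],[[0,0,0],[0,0,0]],[[0,0,0],[0,0,0]],[[0,0,0],[0,0,0]],[[0,0,0],[0,0,0]]]}' 75 25
python3 -m crank '{"steps":[[[0,0,0.5],[0,0,0]],[[0,0,1],[0,0,0]],[[0,0,1],[0,0,0]],[[0,0,1],[0,0,0]],[[0,0,1],[0,0,0]],[[0,0,1],[0,0,0]],[[-0.6,0,0.6],[0,0,0]],[[-0.9,0,0.6],[0,0,0]],[[-0.9,0,0],[0,0,0]],[[-0.5,0,0],[0,0,0]]]}'
python3 -m crank '{"steps":[[[0,0,0],[0,0,0]],[[0,0,0],[0,0,0]],[[0,0,0],[0,0,0]],[[0,0,0],[0,0,0]]]}'
python3 -c "
from h import *
P=world(cams.camera('scene')).reshape(-1,3)
for n,x,y in(('salt',.547,-.064),('jar1',.5415,.3865),('jar2',.3985,.2995),('mill',.539,-.384),('candle',.5414,.226),('tin',.5285,-.2181)):
    s=P[(abs(P[:,0]-x)<.05)&(abs(P[:,1]-y)<.05)&(P[:,2]>.02)&(P[:,2]<.2)]
    print(n,len(s),(s.min(0)-[x,y,0]).round(4),(s.max(0)-[x,y,0]).round(4))
c=cams.camera('scene');cv2.imwrite('pics/s4.png',c['pixels'])
c=cams.camera('top');cv2.imwrite('pics/t4.png',cv2.resize(c['pixels'][150:285,140:500],None,fx=2.2,fy=2.2))
"
```

```text
time: 27.95
ee_pos: [0.5477, -0.0647, 0.0343]
eef_rot: [0.943, 0.333, 0.0, 0.0]
ft_force: [1.2, 0.1, 2.1]
width: 0.0409
grip_force: 25.0
time: 28.45
ee_pos: [0.5472, -0.0646, 0.0337]
eef_rot: [0.943, 0.333, -0.0, -0.0]
ft_force: [-0.1, -0.3, 0.5]
width: 0.0713
grip_force: 0.0
time: 29.28
ee_pos: [0.4736, -0.0642, 0.2029]
eef_rot: [0.943, 0.334, 0.0, 0.001]
ft_force: [-0.4, 0.5, 0.1]
width: 0.0754
grip_force: 0.0
time: 29.62
ee_pos: [0.4755, -0.0644, 0.2014]
eef_rot: [0.943, 0.334, 0.0, -0.0]
ft_force: [-0.1, -0.8, 0.8]
width: 0.0752
grip_force: 0.0
salt 351 [-0.0224 -0.0167  0.0204] [0.0183 0.0243 0.0952]
jar1 978 [-0.0256 -0.019   0.02  ] [0.021  0.0255 0.1137]
jar2 982 [-0.0249 -0.0235  0.02  ] [0.021  0.0252 0.1133]
mill 647 [-0.0312 -0.0146  0.0201] [0.0201 0.0324 0.1757]
candle 1076 [-0.0389 -0.0401  0.0201] [0.0396 0.039  0.0916]
tin 330 [-0.0408 -0.0392  0.0208] [0.0384 0.0393 0.0596]
```

View pics/s4.png

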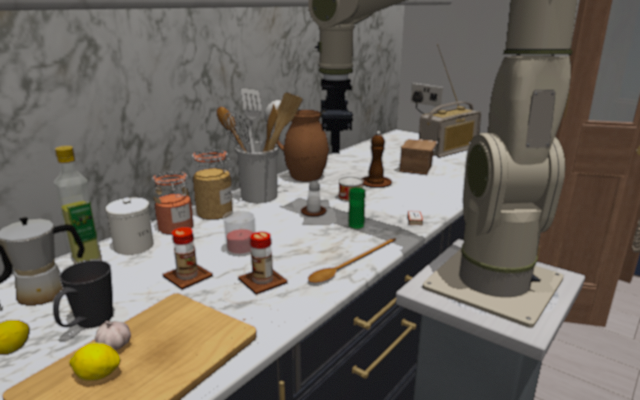

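View pics/t4.png

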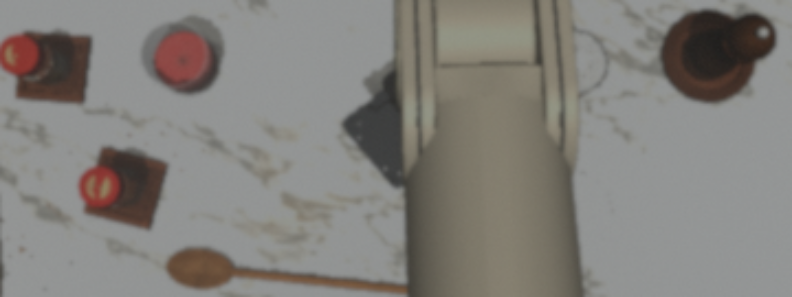

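All four seasonings stand centred in their coasters: jars at (187,258) and (262,265), salt at (314,200), mill at (377,165) in the scene view. The arm is clear and the tin and candle have not moved, so I'm handing in.

```bash
python3 -c "
from h import *
print(ticket.close_job())"
```

```text
the job is handed in; nothing more can be done
None
```

The job is handed in after about 30 s of the 106 s allowed: by the last camera check, the mill, the salt shaker and both red-capped jars stood upright and centred in their coasters, with the tin and candle unmoved; the hand-in gave no verdict.

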